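Gauge a turned crate peg: through the go gap, stopped by the no-go gap

ROBOT

A 7-joint arm with a two-finger parallel gripper is mounted at the origin on a cart in front of the work surface, level with it; the furniture and walls round the work are solid. World frame = base frame: x ahead of the robot, y to its left, z up, the work surface at z = 0. Lengths are in m, angles in degrees, forces in N, time in s.
With the tool pointing down it reaches from about 0.425 to 0.875 m from the base axis. Payload 4.7 kg.
Tool frame: the origin (TCP) lies at the very end of the fingers, on their centre line; the grasp point (between the pads) lies 19 mm behind it (env.grip_point_offset is the distance from the TCP to the grasp point, in m); z points along the fingers, y is the line along which they close (so a half turn about z gives the same grasp; the last joint's range is limited). The gripper opens to 87 mm and grips with 3 to 60 N. Pads are 19 mm wide; open, the fingers measure 117 mm over their backs; the gripper's body (75 mm by 190 mm) begins 51 mm behind the grasp point.
Start: joints at [76.782, 18.392, -4.016, 83.108, 1.295, 78.541, -3.26], TCP at [0.158, -0.631, 0.223] pointing down, gripper open.
Joint ranges: [-163.93, 163.93], [-17.29, 119.83], [-79.2, 71.16], [3.27, 140.29], [-89.18, 269.18], [5.43, 117.66], [-154.24, 154.24]. Speed limits (degrees/s): [147.25, 147.25, 180, 180, 180, 180, 180].

INTERFACE

Orientations are given as [roll, pitch, yaw] about the fixed x, y, z axes, in that order (R = Rz(yaw) Ry(pitch) Rx(roll)).
In Python, from cell import env gives the robot as it stands.
- The arm moves only by the tool jog_arm, never from a script. Its argument "motion" is a list of rows, each an object of numbers: "x", "y", "z": the shift along the tool's x, y, z in cm; "ax", "ay", "az": the turn, a rotation vector about the tool's x, y, z in degrees. In form: [{"x": .., "y": .., "z": .., "ax": .., "ay": .., "az": ..}, ...]. A call has exactly 5 rows; each row shifts and turns the commanded pose from where the row before left it, along the tool's axes as they then stand; what a row does not reach is not made up. A row lasts 1/10 s, in which the tool goes at most 50 mm and 8.59 degrees, less where a joint would pass 70% of its speed; a pose out of reach is approached as far as the arm can. A call is refused whole if a number of a shift passes 5 or a number of a turn 8.59, either way. A call with a gripper value outside its range is refused whole. "claw" is the gripper command: -1 is shut, 1 is fully open, values between are in proportion, set as the call begins (left out, the last holds). The fingers move at their own pace and stop on an object; "squeeze" is the grip in N (left out, the last holds). Time passes only in rows, so rows that do not move let the fingers close, or fill a call up. It gives the time, the measured TCP pose, the force, the opening and the grip force at its end, in the units of the state.
- env.get_obs(): the state, without advancing time (a new reading comes with each control period).
- env.read_camera(name): name is "scene" or "side" or "wrist"; returns the picture (480x640x3 uint8, red, green, blue); there is no depth.
- env.camera_params(name): a dict with "fx", "fy", "cx", "cy" (pixels), "k1" (the pictures are not rectified: a ray, as slopes to the right and down, at radius r is drawn at 1 + k1 r^2 times it, then the intrinsics apply), "extrinsics" (4x4, takes a point from world to camera coordinates). Camera axes: x right, y up, looking along -z (the intrinsics and any distortion apply to the point x, -y, -z); pixel columns grow to the right and rows downward; lengths in m; the calibration is good to about 2 mm. A picture is of the moment at which its call begins: read the wrist's pose just before it. camera_params takes no time and is no camera call; for the wrist camera it gives the pose at the moment of the call.
- env.sign_off(): hands the job in; it is judged then, once.
The state is a dict: "time_s": time; "qpos": joint angles; "joint_velocities": joint speeds; "effort": joint torques, N m; "tool_pos": TCP position; "tool_rot": TCP orientation; "force": force on the tool from outside, world axes, zero at the start; "wrist_torque": the same for the moment, N m; "grip_width": finger opening in m; "grasp_force": force on a finger pad.
Only numpy, scipy, OpenCV 4.12 (cv2) and the standard library are available. Lean on these libraries where they do the work, as an engineer would, in place of code of your own. Each camera call takes 0.05 s, during which the arm holds its last target. There are 200 camera calls.

TASK

The wooden peg standing by itself near the front of the counter is a spare for stacking the bread crates: check its shank on the gauge. Keeping it upright, push it through the wide gap from your side right out at the far side; then try the narrow gap from your side, pressing gently but firmly (about 10 N, never more than 18 N on the gauge) for about a second to prove that it stops there. Then stand the peg fully down in the empty hole of the peg stand and let go, leaving the other things where they are.

Things in the scene. Friction and masses are not known exactly. Their poses are not given: they have to be found in the camera images.
- peg: Loose turned peg of light wood, 114 mm high, about 60 g, standing alone near the front of the counter. Origin: centre of its foot; z along its axis, up. Shank 20 mm in diameter from 0 to 70 mm (foot edge relieved 1.5 mm), collar 30 mm from 70 to 76 mm, grip 24 mm in diameter from 76 to 114 mm. The like peg in the stand is not to be used.
- gauge_base: Fixed dark wooden base plate of the gauge, 70 (x) x 146 (y) x 6 mm, flat on the counter. Origin: centre of its underside; x points away from the robot (turned at most 0.25 rad) and is the direction in which the peg is pushed. The two gaps stand on it, their origins 36 mm to either side (y) of its centre; which is left or right differs.
- go_gap: The wide (go) gap, 21.6 mm: two upright rigid steel jaws, each 40 (x) x 16 (y) x 50 mm high, open at both ends and above, ends rounded to 8 mm radius (they lead the shank in). Origin: centre of their flat foot, 6 mm above the counter; x along the gap, away from the robot, z up. The jaws are clamped (do not give), but their middle may lie up to 2 mm to either side (y) of the origin.
- nogo_gap: The narrow (no-go) gap, 16 mm; jaws, origin and axes as for the wide one. Its jaws are clamped at y = 0 but their middle may lie up to 8 mm nearer or farther (x) than the origin; the pose does not show this: feel for it. From the near side the 20 mm shank wedges with its axis 20 mm before the jaws' middle, so between x = -28 and -12 mm; force then rises several N per mm.
- peg_stand: Fixed wooden block, 44 mm (x) by 100 mm (y) by 40 mm high, behind the gauge, its pair of holes running about left to right. Origin: centre of its underside. Two round blind holes in its top, 23 mm in diameter, 30 mm deep (floor 10 mm above the counter), at y = +25 and -25 mm; the right one (y = -25 mm) holds a peg, the left one (y = +25 mm) is empty.
- empty_hole (a point): Centre of the mouth of the empty hole of the peg stand, at the height of the stand's top face (40 mm above the counter); a fully seated peg has its foot 30 mm below this point.
- stored_peg: Checked peg in the right-hand hole of the stand, 50 mm beside the empty one; same shape and origin as the loose peg. Leave it.
- tongs: Steel wire scissor tongs lying flat on the counter to the right, 223 x 81 x 10 mm, origin at the middle underneath. Leave them.
- teaspoon: Stainless teaspoon lying flat near the front edge, 124 x 25 x 8 mm, origin at the middle underneath. Leave it.
- stirrer_glass_0: Tumbler of wooden stirrers, 103 x 97 x 167 mm, at the back right, origin under its middle. Leave it.
- stirrer_glass_1: Firmly standing tumbler of wooden stirrers, 105 x 97 x 152 mm, behind the cutlery tray, origin under its middle. Leave it.
- bottle: Firmly standing amber siphon bottle, 103 mm in diameter, 282 mm high, at the back left, origin under its middle. Leave it.
- card: Small red name card in a stone block, 20 x 58 x 61 mm, at the right edge, origin under its middle. Leave it.
Not all that is in view belongs to the job. Leave any orange or red look-alike of the peg alone.

How it is judged (in metres and radians):
On the way, in this order (a step that is already met when the one before it is completed fails the run):
1. the peg's shank is upright between the jaws of the wide gap (y of peg in the frame of go_gap between -0.004 and 0.004 m and z of peg in the frame of go_gap below 0.035 m and x of peg in the frame of go_gap between -0.012 and 0.004 m and angle between peg's own z axis and vertical below 0.15 rad), for 0.02 s.
2. the peg has come right out at the far side of the wide gap, still low down (y of peg in the frame of go_gap between -0.012 and 0.012 m and z of peg in the frame of go_gap below 0.035 m and x of peg in the frame of go_gap above 0.031 m), for 0.02 s.
3. the peg is pressed into the near mouth of the narrow gap, upright, with at least 5 N for 0.4 s, and stops there (y of peg in the frame of nogo_gap between -0.004 and 0.004 m and z of peg in the frame of nogo_gap below 0.035 m and x of peg in the frame of nogo_gap between -0.032 and -0.006 m and angle between peg's own z axis and vertical below 0.15 rad and contact force between peg and nogo_gap above 5 N), for 0.4 s.
At the end, for the whole second after the job is handed in: The peg stands in the empty hole of the stand, within 4 mm of its centre, its foot at least 27 mm below the top face (hole 30 mm deep), tilted less than 0.1 rad, at rest and released (horizontal distance between peg and empty_hole below 0.004 m and z of peg in the frame of empty_hole below -0.027 m and angle between peg's own z axis and vertical below 0.1 rad and linear speed of peg below 0.02 m/s and contact force between the fingers and peg below 0.1 N); the robot touches nothing.
It fails at once if the peg presses on the narrow gap with more than 18 N (contact force between peg and nogo_gap above 18 N).
It fails at once if the peg presses on the wide gap with more than 18 N (contact force between peg and go_gap above 18 N).
It fails at once if the robot itself pushes on the gauge with more than 5 N (contact force between any of the arm, the fingers and go_gap above 5 N or contact force between any of the arm, the fingers and nogo_gap above 5 N or contact force between any of the arm, the fingers and gauge_base above 5 N).
It fails at once if one of the other things is moved by more than 20 mm (distance of any of stored_peg, tongs, teaspoon, stirrer_glass_0, card from where it was at the start of the episode above 0.02 m).
It also fails if it takes over 67 s, if anything falls off the work surface, if the arm or the gripper's body presses on something with over 40 N, if the wrist force passes 120 N, or if a joint passes its speed limit or range.

## Working session

There is one attempt and no reset: what is moved stays moved. The work goes in short steps, Python scripts to look and compute and a tool call to move; the robot and the scene stay as the last step left them, time stands still between calls to the robot, and variables do not carry over. Pictures are saved under pics/ and viewed, at most 10 in all, crops included, and the job is handed in when it is done.

Besides the shell and the picture viewer there is one more tool, called as name([rows], argument=value, ...), one row to a line, values as JSON. jog_arm: Moves the arm, as the interface text tells. Its arguments: {"type":"object","properties":{"motion":{"type":"array"},"claw":{"type":"number"},"squeeze":{"type":"number"}},"required":["motion"]}

```bash
mkdir -p pics; python3 - <<'E'
from cell import env
import cv2
o=env.get_obs()
print({k:o[k] for k in("time_s","tool_pos","tool_rot","grip_width","force")}, env.grip_point_offset)
for n in("scene","side"):
    cv2.imwrite(f"pics/{n}0.png",env.read_camera(n)[...,::-1])
    p=env.camera_params(n);print(n,p)
E
```

```text
{'time_s': 0.0, 'tool_pos': array([ 0.15734799, -0.63008678,  0.22144348]), 'tool_rot': array([-1.79888949e+02,  6.75432859e-03,  1.40289036e+01]), 'grip_width': 0.08718986416267632, 'force': array([0.22021354, 0.68835429, 0.1246932 ])} 0.0187
scene {'fx': 497.8577587361031, 'fy': 497.8577587361031, 'cx': 316.7112168389461, 'cy': 242.3430298991004, 'k1': 0.0008596353671787559, 'extrinsics': array([[ 0.4811057 , -0.87665891,  0.00254169, -0.31221236],
       [ 0.6041773 ,  0.33366726,  0.72362694, -0.29708835],
       [-0.63522208, -0.34660541,  0.69018664, -0.87313633],
       [ 0.        ,  0.        ,  0.        ,  1.        ]])}
side {'fx': 506.32741606574797, 'fy': 506.32741606574797, 'cx': 312.661138480425, 'cy': 243.31103363461426, 'k1': -0.09282259045691163, 'extrinsics': array([[ 0.99920231, -0.0383162 ,  0.01125242, -0.45649153],
       [ 0.00470713,  0.39281464,  0.91960562, -0.02948945],
       [-0.03965591, -0.91881909,  0.39268166, -1.19495886],
       [ 0.        ,  0.        ,  0.        ,  1.        ]])}
```

View pics/scene0.png

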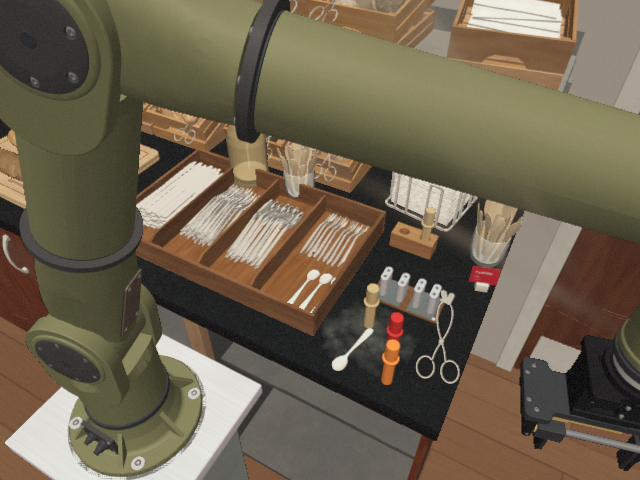

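View pics/side0.png

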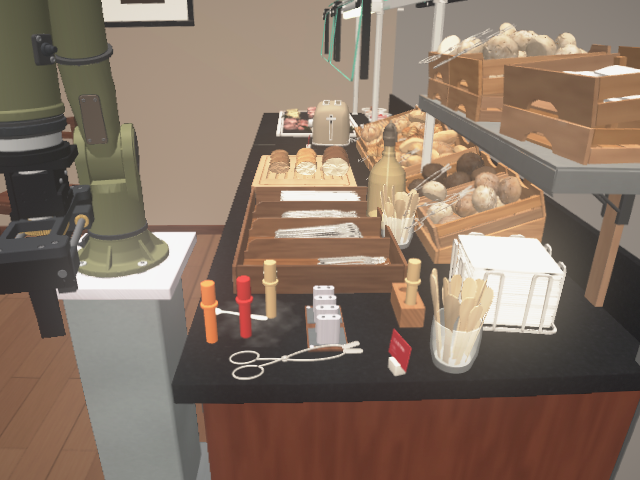

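Scene: the free peg has its foot at about (370,326), the gauge is at (412,293) and the stand at (414,240). Orange and red look-alikes stand at (390,362) and (396,325). I'll enlarge both views.

```bash
cat > h.py <<'E'
import numpy as np, cv2
from cell import env
def ray(p,uv):
    u=np.array([(uv[0]-p["cx"])/p["fx"],(uv[1]-p["cy"])/p["fy"]]); s=u.copy()
    for _ in range(20): s=u/(1+p["k1"]*(s@s))
    E=np.array(p["extrinsics"]); R=E[:3,:3]
    return -R.T@E[:3,3], R.T@np.array([s[0],-s[1],-1])
def onz(p,uv,z):
    c,d=ray(p,uv); return c+d*(z-c[2])/d[2]
def proj(p,X):
    E=np.array(p["extrinsics"]); q=E[:3,:3]@np.array(X)+E[:3,3]
    s=np.array([q[0],-q[1]])/-q[2]; s=s*(1+p["k1"]*(s@s))
    return np.array([p["cx"]+p["fx"]*s[0],p["cy"]+p["fy"]*s[1]])
def crop(src,dst,x0,y0,x1,y1,f):
    im=cv2.imread(src)[y0:y1,x0:x1]; cv2.imwrite(dst,cv2.resize(im,None,fx=f,fy=f,interpolation=cv2.INTER_CUBIC))
E
python3 - <<'E'
import cv2,numpy as np
from h import *
crop("pics/scene0.png","pics/a.png",340,200,470,340,4)
crop("pics/side0.png","pics/b.png",240,245,440,365,4)
a=cv2.imread("pics/a.png");b=cv2.imread("pics/b.png")
cv2.imwrite("pics/b.png",b)
E
```

```text
(no output)
```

View pics/a.png

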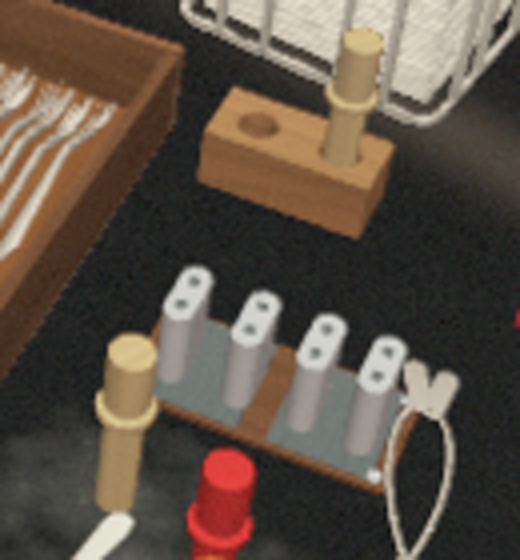

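View pics/b.png

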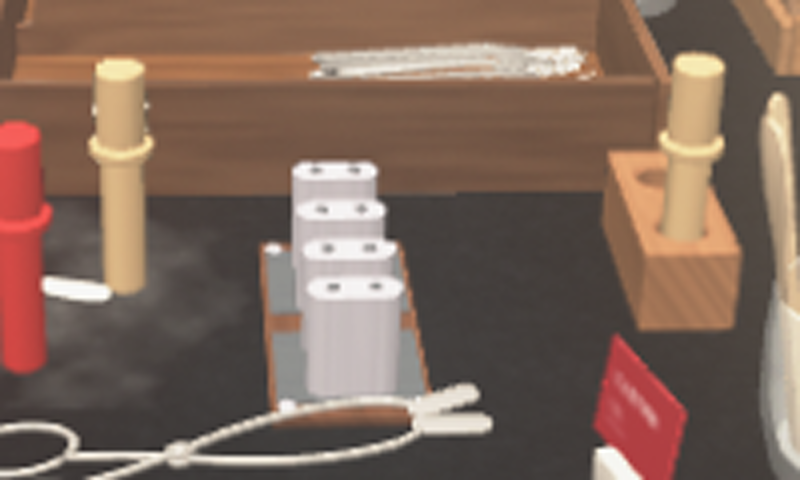

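```bash
python3 - <<'E'
from h import *
S=env.camera_params("scene");D=env.camera_params("side")
sc=lambda u,v:(340+(u+.5)/4-.5,200+(v+.5)/4-.5); sd=lambda u,v:(240+(u+.5)/4-.5,245+(v+.5)/4-.5)
f=lambda n,a,b,z:print(n,onz(S,sc(*a),z).round(4),onz(D,sd(*b),z).round(4) if b else '')
f("pegtop",(132,352),(121,69),.114)
f("pegfoot",(117,500),(124,283),0)
f("pegcollar",(127,402),(121,145),.076)
for a,b in zip([(187,286),(256,313),(320,340),(382,364)],[(335,171),(342,210),(350,249),(356,288)]): f("jaw",a,b,.056)
for a,b in zip([(195,282),(263,307),(327,331),(390,352)],[(354,170),(361,209),(369,249),(376,287)]): f("jaw far hole",a,b,.056)
for a,b in zip([(181,303),(250,329),(315,353),(377,377)],[(316,170),(322,210),(331,249),(333,288)]): f("jaw near hole",a,b,.056)
f("hole",(259,124),(655,178),.04)
f("stored top",(362,43),(698,64),.124)
f("stand corner R far",(393,148),(738,250),.04)
f("stand corner L far",(238,88),(655,153),.04)
f("stand R near",(360,200),(638,253),.04)
f("base Rnear",(382,490),(275,420),.003)
E
```

```text
pegtop [ 0.3663 -0.2742  0.114 ] [ 0.3681 -0.2809  0.114 ]
pegfoot [ 0.3673 -0.2754  0.    ] [ 0.3667 -0.2764  0.    ]
pegcollar [ 0.3678 -0.2742  0.076 ] [ 0.3672 -0.2814  0.076 ]
jaw [ 0.4707 -0.264   0.056 ] [ 0.4658 -0.2706  0.056 ]
jaw [ 0.4703 -0.3026  0.056 ] [ 0.4668 -0.3078  0.056 ]
jaw [ 0.4687 -0.3381  0.056 ] [ 0.4682 -0.3423  0.056 ]
jaw [ 0.4685 -0.3711  0.056 ] [ 0.4687 -0.3746  0.056 ]
jaw far hole [ 0.4754 -0.2665  0.056 ] [ 0.4748 -0.2698  0.056 ]
jaw far hole [ 0.476  -0.3043  0.056 ] [ 0.4754 -0.307   0.056 ]
jaw far hole [ 0.4762 -0.3391  0.056 ] [ 0.4765 -0.3425  0.056 ]
jaw far hole [ 0.4782 -0.372   0.056 ] [ 0.4771 -0.374   0.056 ]
jaw near hole [ 0.4581 -0.266   0.056 ] [ 0.457  -0.2695  0.056 ]
jaw near hole [ 0.4585 -0.304   0.056 ] [ 0.4578 -0.3076  0.056 ]
jaw near hole [ 0.4592 -0.3389  0.056 ] [ 0.46   -0.3422  0.056 ]
jaw near hole [ 0.4591 -0.3717  0.056 ] [ 0.459  -0.3744  0.056 ]
hole [ 0.6246 -0.2457  0.04  ] [ 0.6219 -0.2511  0.04  ]
stored top [ 0.6211 -0.2955  0.124 ] [ 0.624  -0.3009  0.124 ]
stand corner R far [ 0.6426 -0.3206  0.04  ] [ 0.646  -0.3203  0.04  ]
stand corner L far [ 0.6483 -0.2231  0.04  ] [ 0.6272 -0.2252  0.04  ]
stand R near [ 0.5927 -0.3183  0.04  ] [ 0.5998 -0.3216  0.04  ]
base Rnear [ 0.4359 -0.3915  0.003 ] [ 0.4345 -0.3932  0.003 ]
```

jog_arm([
  {"x": 2.9, "y": -2.9, "z": -0.4},
  {"x": 2.9, "y": -2.9, "z": -0.4},
  {"x": 2.9, "y": -2.9, "z": -0.4},
  {"x": 2.9, "y": -2.9, "z": -0.4},
  {"x": 2.9, "y": -2.9, "z": -0.4},
], claw=1)

```text
$.motion[0]: bad value
```

jog_arm([
  {"x": 2.9, "y": -2.9, "z": -0.4},
  {"x": 2.9, "y": -2.9, "z": -0.4},
  {"x": 2.9, "y": -2.9, "z": -0.4},
  {"x": 2.9, "y": -2.9, "z": -0.4},
  {"x": 2.9, "y": -2.9, "z": -0.4},
])

```text
$.motion[0]: bad value
```

jog_arm([
  {"az": -8.5},
  {"az": -8.5},
  {"az": -8.5},
  {"az": -8.5},
  {"az": -8.5},
])

```text
$.motion[0]: bad value
```

jog_arm([
  {"az": -8.5},
  {"az": -8.5},
  {"az": -8.5},
  {"az": -8.0},
  {},
])

```text
$.motion[0]: bad value
```

jog_arm([
  {"x": 2.9, "y": -2.9, "z": -0.4, "ax": 0, "ay": 0, "az": 0},
  {"x": 2.9, "y": -2.9, "z": -0.4, "ax": 0, "ay": 0, "az": 0},
  {"x": 2.9, "y": -2.9, "z": -0.4, "ax": 0, "ay": 0, "az": 0},
  {"x": 2.9, "y": -2.9, "z": -0.4, "ax": 0, "ay": 0, "az": 0},
  {"x": 2.9, "y": -2.9, "z": -0.4, "ax": 0, "ay": 0, "az": 0},
], claw=1)

```text
time_s: 0.6
tool_pos: [0.2636, -0.453, 0.2423]
tool_rot: [-180.0, 0.0, 14.0]
force: [0.6, -0.2, 0.5]
grip_width: 0.087
grasp_force: 0.0
```

jog_arm([
  {"x": 2.9, "y": -2.9, "z": -0.4, "ax": 0, "ay": 0, "az": 0},
  {"x": 2.9, "y": -2.9, "z": -0.4, "ax": 0, "ay": 0, "az": 0},
  {"x": 2.9, "y": -2.9, "z": -0.4, "ax": 0, "ay": 0, "az": 0},
  {"x": 2.9, "y": -2.9, "z": -0.4, "ax": 0, "ay": 0, "az": 0},
  {"x": 2.9, "y": -2.9, "z": -0.4, "ax": 0, "ay": 0, "az": 0},
])

```text
time_s: 1.1
tool_pos: [0.369, -0.2773, 0.2625]
tool_rot: [180.0, 0.0, 14.0]
force: [-0.9, 0.3, 1.3]
grip_width: 0.0869
grasp_force: 0.0
```

jog_arm([
  {"x": 0, "y": 0, "z": 0, "ax": 0, "ay": 0, "az": -8.5},
  {"x": 0, "y": 0, "z": 0, "ax": 0, "ay": 0, "az": -8.5},
  {"x": 0, "y": 0, "z": 0, "ax": 0, "ay": 0, "az": -8.5},
  {"x": 0, "y": 0, "z": 0, "ax": 0, "ay": 0, "az": -8.5},
  {"x": 0, "y": 0, "z": 0, "ax": 0, "ay": 0, "az": -8.5},
])

```text
time_s: 1.6
tool_pos: [0.3683, -0.2788, 0.2621]
tool_rot: [-180.0, 0.0, 56.9]
force: [-0.3, 0.4, 1.0]
grip_width: 0.0866
grasp_force: 0.0
```

jog_arm([
  {"x": 0, "y": 0, "z": 0, "ax": 0, "ay": 0, "az": -8.5},
  {"x": 0, "y": 0, "z": 0, "ax": 0, "ay": 0, "az": -8.5},
  {"x": 0, "y": 0, "z": 0, "ax": 0, "ay": 0, "az": -8.5},
  {"x": 0, "y": 0, "z": 0, "ax": 0, "ay": 0, "az": -8.0},
  {"x": 0, "y": 0, "z": 0, "ax": 0, "ay": 0, "az": 0},
])

```text
time_s: 2.1
tool_pos: [0.3684, -0.2788, 0.2622]
tool_rot: [-180.0, -0.0, 90.1]
force: [0.4, -0.2, -0.6]
grip_width: 0.087
grasp_force: 0.0
```

```bash
python3 - <<'E'
from h import *
import pickle
W=env.camera_params("wrist");im=env.read_camera("wrist");pickle.dump(W,open("w1.pkl","wb"))
cv2.imwrite("pics/w1.png",im[...,::-1])
E=np.array(W["extrinsics"]);print(-E[:3,:3].T@E[:3,3],E[:3,:3].round(2),W["fx"],W["k1"])
S=env.camera_params("scene");D=env.camera_params("side")
print("basket",onz(D,(458,318),0),onz(S,(340+430/4,200+122/4),0)); print("red",onz(D,(246,335),0),"orange",onz(D,(211,340),0))
print("glass",onz(D,(455,362),0))
for z in (.1,.2,.3): print(z, onz(D,(457,240),z))
for X in [(.369,-.277,.114),(.467,-.287,.056),(.467,-.357,.056),(.623,-.248,.04)]: print(proj(W,X))
E
```

```text
[ 0.36864765 -0.1945179   0.4253696 ] [[ 1.    0.    0.  ]
 [-0.    0.95 -0.31]
 [-0.    0.31  0.95]] 421.89582154610247 -0.03459848966774781
basket [ 0.72194418 -0.29488249  0.        ] [ 0.71966224 -0.32595273  0.        ]
red [ 0.32548268 -0.34251402  0.        ] orange [ 0.26564106 -0.35754492  0.        ]
glass [ 0.67542554 -0.4317359   0.        ]
0.1 [ 0.75103773 -0.15046621  0.1       ]
0.2 [ 0.66581629 -0.38792744  0.2       ]
0.3 [ 0.58059486 -0.62538866  0.3       ]
[318.49159801 219.46620918]
[426.9669995  213.80255593]
[421.13060989 285.15116107]
[593.45353031 168.97202265]
```

View pics/w1.png

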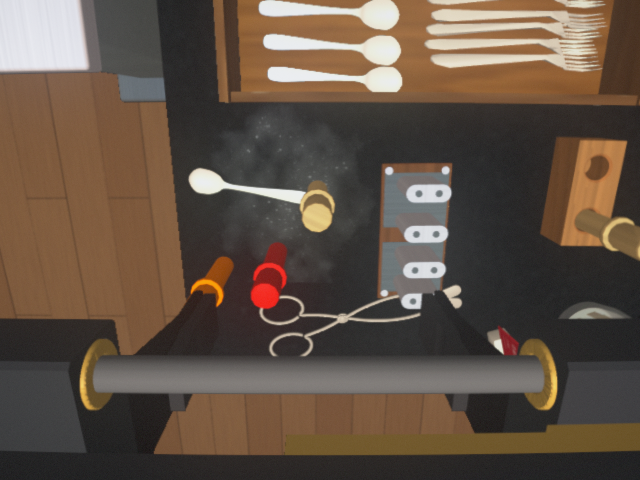

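The wrist view shows the peg top at (317,217), jaw tops at about (429,194), (426,234) and (424,270), and the empty hole at (597,167).

```bash
python3 - <<'E'
from h import *
import pickle
W=pickle.load(open("w1.pkl","rb"))
for uv,z in [((317,217),.114),((317,199),.076),((429,193.5),.056),((426,234),.056),((424,270),.056),((597,167),.04),((447,171),.006),((389,170.5),.006),((384,293),.006)]: print(uv,onz(W,uv,z).round(4))
E
```

```text
(317, 217) [ 0.3679 -0.2751  0.114 ]
(317, 199) [ 0.3678 -0.2692  0.076 ]
(429, 193.5) [ 0.4674 -0.2684  0.056 ]
(426, 234) [ 0.4676 -0.306   0.056 ]
(424, 270) [ 0.4685 -0.3415  0.056 ]
(597, 167) [ 0.626  -0.2462  0.04  ]
(447, 171) [ 0.4969 -0.2557  0.006 ]
(389, 170.5) [ 0.4391 -0.2553  0.006 ]
(384, 293) [ 0.4405 -0.3882  0.006 ]
```

jog_arm([
  {"x": 0.26, "y": 0, "z": 3.6, "ax": 0, "ay": 0, "az": 0},
  {"x": 0, "y": 0, "z": 3.6, "ax": 0, "ay": 0, "az": 0},
  {"x": 0, "y": 0, "z": 3.6, "ax": 0, "ay": 0, "az": 0},
  {"x": 0, "y": 0, "z": 3.6, "ax": 0, "ay": 0, "az": 0},
  {"x": 0, "y": -0.05, "z": 3.6, "ax": 0, "ay": 0, "az": 0},
])

```text
time_s: 2.65
tool_pos: [0.368, -0.2764, 0.0812]
tool_rot: [180.0, 0.0, 89.8]
force: [1.1, -0.8, -1.1]
grip_width: 0.0869
grasp_force: 0.0
```

jog_arm([
  {"x": 0, "y": 0, "z": 0, "ax": 0, "ay": 0, "az": 0},
  {"x": 0, "y": 0, "z": 0, "ax": 0, "ay": 0, "az": 0},
  {"x": 0, "y": 0, "z": 0, "ax": 0, "ay": 0, "az": 0},
  {"x": 0, "y": 0, "z": 0, "ax": 0, "ay": 0, "az": 0},
  {"x": 0, "y": 0, "z": 0, "ax": 0, "ay": 0, "az": 0},
], claw=-1, squeeze=35)

```text
time_s: 3.15
tool_pos: [0.369, -0.2772, 0.0841]
tool_rot: [179.9, 0.1, 90.0]
force: [0.1, 0.8, -0.4]
grip_width: 0.0547
grasp_force: 0.0
```

jog_arm([
  {"x": 0, "y": 0, "z": 0, "ax": 0, "ay": 0, "az": 0},
  {"x": 0, "y": 0, "z": 0, "ax": 0, "ay": 0, "az": 0},
  {"x": 0, "y": 0, "z": 0, "ax": 0, "ay": 0, "az": 0},
  {"x": 0, "y": 0, "z": 0, "ax": 0, "ay": 0, "az": 0},
  {"x": 0, "y": 0, "z": 0, "ax": 0, "ay": 0, "az": 0},
])

```text
time_s: 3.65
tool_pos: [0.368, -0.2764, 0.0826]
tool_rot: [-180.0, 0.0, 90.0]
force: [-0.1, -0.7, 0.8]
grip_width: 0.0231
grasp_force: 35.0
```

jog_arm([
  {"x": 0, "y": 0, "z": -1.2, "ax": 0, "ay": 0, "az": 0},
  {"x": -0.5, "y": 2, "z": 0, "ax": 0, "ay": 0, "az": 0},
  {"x": -0.5, "y": 2, "z": 0, "ax": 0, "ay": 0, "az": 0},
  {"x": 0, "y": 1.5, "z": 0, "ax": 0, "ay": 0, "az": 0},
  {"x": 0, "y": 0, "z": 0, "ax": 0, "ay": 0, "az": 0},
])

```text
time_s: 4.15
tool_pos: [0.4252, -0.2857, 0.0951]
tool_rot: [179.9, -0.0, 90.1]
force: [-0.1, 0.1, -1.2]
grip_width: 0.0234
grasp_force: 35.0
```

```bash
python3 - <<'E'
from h import *
import pickle
P={}
for n in("wrist","scene","side"):
    P[n]=env.camera_params(n);cv2.imwrite(f"pics/{n}2.png",env.read_camera(n)[...,::-1])
pickle.dump(P,open("p2.pkl","wb"))
o=env.get_obs();print(o["tool_pos"],o["tool_rot"])
# composite: wrist crop + scene crop + side crop
def c(n,x0,y0,x1,y1,f): return cv2.resize(cv2.imread(f"pics/{n}2.png")[y0:y1,x0:x1],None,fx=f,fy=f,interpolation=cv2.INTER_CUBIC)
print(proj(P["wrist"],(.425,-.287,.114)),proj(P["wrist"],(.467,-.287,.056)))
a=c("wrist",260,60,460,260,3);cv2.imwrite("pics/c2.png",a)
E
```

```text
[ 0.42220383 -0.28607701  0.09433863] [-1.79919606e+02 -2.69218207e-02  9.00306341e+01]
[316.8085828  337.54769457] [397.73058869 279.2059972 ]
```

View pics/wrist2.png

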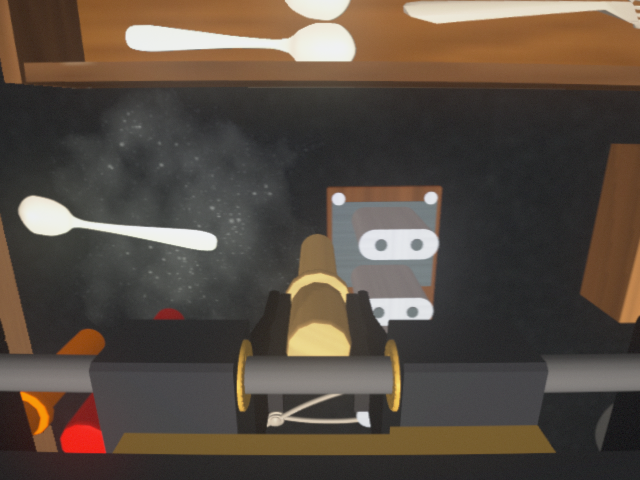

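The jaw tops are at (398,244) and (396,311), and the peg's top disc is centred at about (318,337).

```bash
python3 - <<'E'
from h import *
import pickle
W=pickle.load(open("p2.pkl","rb"))["wrist"]
for uv,z in [((398,244),.056),((396,311),.056),((381,245),.056),((416,244.5),.056),((378,312.5),.056),((413,312),.056),((318,337),.126),((338,199),.006),((431,198),.006)]: print(uv,onz(W,uv,z).round(4))
# scene/side gap midpoints vs peg foot relation done; crops
a=cv2.imread("pics/scene2.png")[230:340,340:460];b=cv2.imread("pics/side2.png")[240:360,230:400]
a=cv2.resize(a,(400,367),interpolation=3);b=cv2.resize(b,(400,282),interpolation=3)
im=np.zeros((367,800,3),np.uint8);im[:,:400]=a;im[:282,400:]=b;cv2.imwrite("pics/d2.png",im)
E
```

```text
(398, 244) [ 0.466  -0.2678  0.056 ]
(396, 311) [ 0.4672 -0.3053  0.056 ]
(381, 245) [ 0.4574 -0.2683  0.056 ]
(416, 244.5) [ 0.4751 -0.268   0.056 ]
(378, 312.5) [ 0.4576 -0.3062  0.056 ]
(413, 312) [ 0.4763 -0.306   0.056 ]
(318, 337) [ 0.4254 -0.2797  0.126 ]
(338, 199) [ 0.4378 -0.2554  0.006 ]
(431, 198) [ 0.4945 -0.2546  0.006 ]
```

View pics/d2.png

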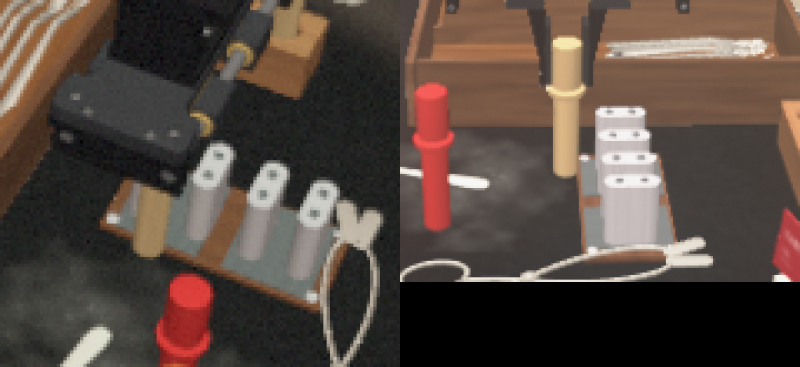

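jog_arm([
  {"x": -0.1, "y": 0.5, "z": 0, "ax": 0, "ay": 0, "az": 0},
  {"x": 0, "y": 0.5, "z": 0, "ax": 0, "ay": 0, "az": 0},
  {"x": 0, "y": 0.3, "z": 0, "ax": 0, "ay": 0, "az": 0},
  {"x": 0, "y": 0.3, "z": 0, "ax": 0, "ay": 0, "az": 0},
  {"x": 0, "y": 0.3, "z": 0, "ax": 0, "ay": 0, "az": 0},
])

```text
time_s: 4.8
tool_pos: [0.4423, -0.2874, 0.0945]
tool_rot: [-180.0, 0.0, 90.0]
force: [0.3, -0.6, -0.4]
grip_width: 0.0231
grasp_force: 35.0
```

jog_arm([
  {"x": 0, "y": 0.2, "z": 0, "ax": 0, "ay": 0, "az": 0},
  {"x": 0, "y": 0.2, "z": 0, "ax": 0, "ay": 0, "az": 0},
  {"x": 0, "y": 0.2, "z": 0, "ax": 0, "ay": 0, "az": 0},
  {"x": 0, "y": 0.2, "z": 0, "ax": 0, "ay": 0, "az": 0},
  {"x": 0, "y": 0, "z": 0, "ax": 0, "ay": 0, "az": 0},
])

```text
time_s: 5.3
tool_pos: [0.4503, -0.2873, 0.0945]
tool_rot: [180.0, 0.0, 90.0]
force: [0.4, -0.1, -1.2]
grip_width: 0.023
grasp_force: 35.0
```

jog_arm([
  {"x": 0, "y": 0.2, "z": 0, "ax": 0, "ay": 0, "az": 0},
  {"x": 0, "y": 0.2, "z": 0, "ax": 0, "ay": 0, "az": 0},
  {"x": 0, "y": 0.2, "z": 0, "ax": 0, "ay": 0, "az": 0},
  {"x": 0, "y": 0.2, "z": 0, "ax": 0, "ay": 0, "az": 0},
  {"x": 0, "y": 0, "z": 0, "ax": 0, "ay": 0, "az": 0},
])

```text
time_s: 5.8
tool_pos: [0.4585, -0.2872, 0.0946]
tool_rot: [180.0, -0.0, 90.0]
force: [-1.0, 0.9, -0.3]
grip_width: 0.0229
grasp_force: 35.0
```

jog_arm([
  {"x": 0, "y": 0.3, "z": 0, "ax": 0, "ay": 0, "az": 0},
  {"x": 0, "y": 0.3, "z": 0, "ax": 0, "ay": 0, "az": 0},
  {"x": 0, "y": 0.3, "z": 0, "ax": 0, "ay": 0, "az": 0},
  {"x": 0, "y": 0.3, "z": 0, "ax": 0, "ay": 0, "az": 0},
  {"x": 0, "y": 0.2, "z": 0, "ax": 0, "ay": 0, "az": 0},
])

```text
time_s: 6.3
tool_pos: [0.4725, -0.2873, 0.0946]
tool_rot: [180.0, 0.0, 90.0]
force: [0.2, 0.1, -1.4]
grip_width: 0.0233
grasp_force: 35.0
```

jog_arm([
  {"x": 0, "y": 0.4, "z": 0, "ax": 0, "ay": 0, "az": 0},
  {"x": 0, "y": 0.4, "z": 0, "ax": 0, "ay": 0, "az": 0},
  {"x": 0, "y": 0.4, "z": 0, "ax": 0, "ay": 0, "az": 0},
  {"x": 0, "y": 0.4, "z": 0, "ax": 0, "ay": 0, "az": 0},
  {"x": 0, "y": 0.4, "z": 0, "ax": 0, "ay": 0, "az": 0},
])

```text
time_s: 6.8
tool_pos: [0.4925, -0.2873, 0.0945]
tool_rot: [180.0, 0.0, 90.0]
force: [-0.3, 0.2, -0.5]
grip_width: 0.0233
grasp_force: 35.0
```

jog_arm([
  {"x": 0, "y": 0.4, "z": 0, "ax": 0, "ay": 0, "az": 0},
  {"x": 0, "y": 0.4, "z": 0, "ax": 0, "ay": 0, "az": 0},
  {"x": 0, "y": 0.4, "z": 0, "ax": 0, "ay": 0, "az": 0},
  {"x": 0, "y": 0.4, "z": 0, "ax": 0, "ay": 0, "az": 0},
  {"x": 0, "y": 0, "z": 0, "ax": 0, "ay": 0, "az": 0},
])

```text
time_s: 7.3
tool_pos: [0.5087, -0.2871, 0.0946]
tool_rot: [180.0, -0.0, 90.1]
force: [0.2, -0.2, -0.7]
grip_width: 0.0231
grasp_force: 35.0
```

jog_arm([
  {"x": 0, "y": 0, "z": -3.5, "ax": 0, "ay": 0, "az": 0},
  {"x": 0, "y": 0, "z": -3.5, "ax": 0, "ay": 0, "az": 0},
  {"x": -2.4, "y": -3.1, "z": 0, "ax": 0, "ay": 0, "az": 0},
  {"x": -2.3, "y": -3.1, "z": 0, "ax": 0, "ay": 0, "az": 0},
  {"x": -2.3, "y": -3.1, "z": 0, "ax": 0, "ay": 0, "az": 0},
])

```text
time_s: 7.8
tool_pos: [0.4141, -0.3581, 0.165]
tool_rot: [180.0, 0.0, 90.1]
force: [-0.5, -0.6, -1.0]
grip_width: 0.0233
grasp_force: 35.0
```

jog_arm([
  {"x": 0, "y": 0, "z": 0, "ax": 0, "ay": 0, "az": 0},
  {"x": 0, "y": 0, "z": 3.5, "ax": 0, "ay": 0, "az": 0},
  {"x": 0, "y": 0, "z": 3.5, "ax": 0, "ay": 0, "az": 0},
  {"x": 0, "y": 0, "z": 0, "ax": 0, "ay": 0, "az": 0},
  {"x": 0, "y": 0, "z": 0, "ax": 0, "ay": 0, "az": 0},
])

```text
time_s: 8.3
tool_pos: [0.4152, -0.357, 0.0947]
tool_rot: [-180.0, -0.0, 90.1]
force: [0.2, -0.0, -0.3]
grip_width: 0.0233
grasp_force: 35.0
```

```bash
python3 - <<'E'
from h import *
W=env.camera_params("wrist");cv2.imwrite("pics/w3.png",env.read_camera("wrist")[...,::-1])
import pickle;pickle.dump(W,open("w3.pkl","wb"))
for X in [(.467,-.3415,.056),(.467,-.3735,.056),(.415,-.3575,.088),(.415,-.3575,.126)]:print(proj(W,X))
o=env.get_obs();print(o["tool_pos"],o["force"])
E
```

```text
[419.71797851 248.82038571]
[415.18240796 305.96037588]
[316.9295042  305.97070491]
[316.65507964 353.49169477]
[ 0.41606588 -0.35775299  0.09596411] [-0.63972326  0.1200652  -0.56649111]
```

View pics/w3.png

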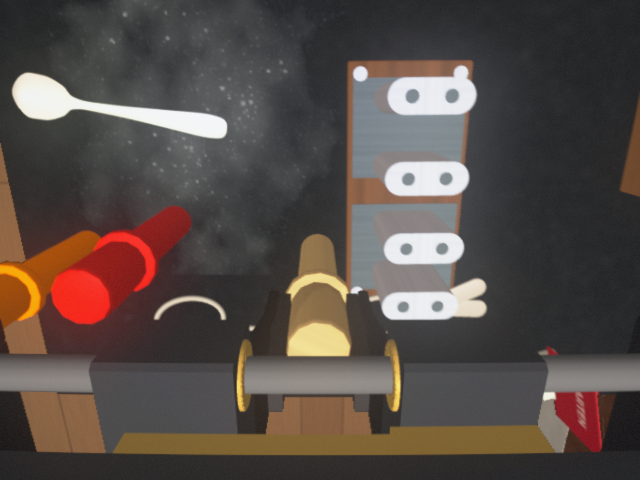

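The narrow jaws are at (424,248) and (419,305), within 1 mm of the estimate in y, and their middle is at x≈0.469. Contact is expected with the TCP at about x=0.449.

jog_arm([
  {"x": 0, "y": 0.6, "z": 0, "ax": 0, "ay": 0, "az": 0},
  {"x": 0, "y": 0.6, "z": 0, "ax": 0, "ay": 0, "az": 0},
  {"x": 0, "y": 0.4, "z": 0, "ax": 0, "ay": 0, "az": 0},
  {"x": 0, "y": 0.3, "z": 0, "ax": 0, "ay": 0, "az": 0},
  {"x": 0, "y": 0.3, "z": 0, "ax": 0, "ay": 0, "az": 0},
])

```text
time_s: 8.85
tool_pos: [0.4375, -0.3573, 0.0947]
tool_rot: [180.0, 0.0, 90.0]
force: [0.2, 0.0, -0.2]
grip_width: 0.0231
grasp_force: 35.0
```

jog_arm([
  {"x": 0, "y": 0.1, "z": 0, "ax": 0, "ay": 0, "az": 0},
  {"x": 0, "y": 0.1, "z": 0, "ax": 0, "ay": 0, "az": 0},
  {"x": 0, "y": 0.1, "z": 0, "ax": 0, "ay": 0, "az": 0},
  {"x": 0, "y": 0.1, "z": 0, "ax": 0, "ay": 0, "az": 0},
  {"x": 0, "y": 0, "z": 0, "ax": 0, "ay": 0, "az": 0},
])

```text
time_s: 9.35
tool_pos: [0.4412, -0.3574, 0.0945]
tool_rot: [180.0, 0.0, 90.0]
force: [0.9, -0.4, -0.6]
grip_width: 0.0227
grasp_force: 35.0
```

jog_arm([
  {"x": 0, "y": 0.1, "z": 0, "ax": 0, "ay": 0, "az": 0},
  {"x": 0, "y": 0.1, "z": 0, "ax": 0, "ay": 0, "az": 0},
  {"x": 0, "y": 0.1, "z": 0, "ax": 0, "ay": 0, "az": 0},
  {"x": 0, "y": 0.1, "z": 0, "ax": 0, "ay": 0, "az": 0},
  {"x": 0, "y": 0, "z": 0, "ax": 0, "ay": 0, "az": 0},
])

```text
time_s: 9.85
tool_pos: [0.4453, -0.3573, 0.0946]
tool_rot: [180.0, 0.0, 90.0]
force: [0.7, 0.4, -0.9]
grip_width: 0.0229
grasp_force: 35.0
```

jog_arm([
  {"x": 0, "y": 0.1, "z": 0, "ax": 0, "ay": 0, "az": 0},
  {"x": 0, "y": 0.1, "z": 0, "ax": 0, "ay": 0, "az": 0},
  {"x": 0, "y": 0, "z": 0, "ax": 0, "ay": 0, "az": 0},
  {"x": 0, "y": 0, "z": 0, "ax": 0, "ay": 0, "az": 0},
  {"x": 0, "y": 0, "z": 0, "ax": 0, "ay": 0, "az": 0},
])

```text
time_s: 10.35
tool_pos: [0.4471, -0.3574, 0.0945]
tool_rot: [-180.0, 0.0, 90.0]
force: [0.3, -0.9, -0.4]
grip_width: 0.0233
grasp_force: 35.0
```

jog_arm([
  {"x": 0, "y": 0.1, "z": 0, "ax": 0, "ay": 0, "az": 0},
  {"x": 0, "y": 0, "z": 0, "ax": 0, "ay": 0, "az": 0},
  {"x": 0, "y": 0.1, "z": 0, "ax": 0, "ay": 0, "az": 0},
  {"x": 0, "y": 0, "z": 0, "ax": 0, "ay": 0, "az": 0},
  {"x": 0, "y": 0, "z": 0, "ax": 0, "ay": 0, "az": 0},
])

```text
time_s: 10.85
tool_pos: [0.4486, -0.3576, 0.0945]
tool_rot: [-179.9, 0.0, 90.0]
force: [-1.5, -0.1, -0.4]
grip_width: 0.0228
grasp_force: 35.0
```

jog_arm([
  {"x": 0, "y": 0.1, "z": 0, "ax": 0, "ay": 0, "az": 0},
  {"x": 0, "y": 0, "z": 0, "ax": 0, "ay": 0, "az": 0},
  {"x": 0, "y": 0, "z": 0, "ax": 0, "ay": 0, "az": 0},
  {"x": 0, "y": 0, "z": 0, "ax": 0, "ay": 0, "az": 0},
  {"x": 0, "y": 0, "z": 0, "ax": 0, "ay": 0, "az": 0},
])

```text
time_s: 11.35
tool_pos: [0.449, -0.3577, 0.0945]
tool_rot: [-179.9, -0.0, 90.0]
force: [-5.8, -0.7, 2.3]
grip_width: 0.0232
grasp_force: 35.1
```

jog_arm([
  {"x": 0, "y": 0.03, "z": 0, "ax": 0, "ay": 0, "az": 0},
  {"x": 0, "y": 0, "z": 0, "ax": 0, "ay": 0, "az": 0},
  {"x": 0, "y": 0, "z": 0, "ax": 0, "ay": 0, "az": 0},
  {"x": 0, "y": 0, "z": 0, "ax": 0, "ay": 0, "az": 0},
  {"x": 0, "y": 0, "z": 0, "ax": 0, "ay": 0, "az": 0},
])

```text
time_s: 11.85
tool_pos: [0.4491, -0.3576, 0.0944]
tool_rot: [-179.9, -0.0, 90.0]
force: [-6.0, -0.7, 1.6]
grip_width: 0.0228
grasp_force: 35.1
```

jog_arm([
  {"x": 0, "y": 0, "z": 0, "ax": 0, "ay": 0, "az": 0},
  {"x": 0, "y": 0, "z": 0, "ax": 0, "ay": 0, "az": 0},
  {"x": 0, "y": 0, "z": 0, "ax": 0, "ay": 0, "az": 0},
  {"x": 0, "y": 0, "z": 0, "ax": 0, "ay": 0, "az": 0},
  {"x": 0, "y": 0, "z": 0, "ax": 0, "ay": 0, "az": 0},
])

```text
time_s: 12.35
tool_pos: [0.4491, -0.3577, 0.0945]
tool_rot: [-179.9, -0.0, 90.0]
force: [-6.3, 0.2, 3.8]
grip_width: 0.0232
grasp_force: 35.1
```

jog_arm([
  {"x": 0, "y": 0.03, "z": 0, "ax": 0, "ay": 0, "az": 0},
  {"x": 0, "y": 0, "z": 0, "ax": 0, "ay": 0, "az": 0},
  {"x": 0, "y": 0, "z": 0, "ax": 0, "ay": 0, "az": 0},
  {"x": 0, "y": 0, "z": 0, "ax": 0, "ay": 0, "az": 0},
  {"x": 0, "y": 0, "z": 0, "ax": 0, "ay": 0, "az": 0},
])

```text
time_s: 12.85
tool_pos: [0.4492, -0.3577, 0.0944]
tool_rot: [-179.8, -0.0, 90.0]
force: [-5.7, 0.0, 3.2]
grip_width: 0.0233
grasp_force: 35.1
```

jog_arm([
  {"x": 0, "y": 0, "z": 0, "ax": 0, "ay": 0, "az": 0},
  {"x": 0, "y": 0, "z": 0, "ax": 0, "ay": 0, "az": 0},
  {"x": 0, "y": 0, "z": 0, "ax": 0, "ay": 0, "az": 0},
  {"x": 0, "y": 0, "z": 0, "ax": 0, "ay": 0, "az": 0},
  {"x": 0, "y": 0, "z": 0, "ax": 0, "ay": 0, "az": 0},
])

```text
time_s: 13.35
tool_pos: [0.4492, -0.3576, 0.0944]
tool_rot: [-179.8, -0.0, 90.0]
force: [-5.0, -0.6, 3.2]
grip_width: 0.0235
grasp_force: 35.1
```

```bash
python3 - <<'E'
from h import *
for i in range(6):
    env.read_camera("side" if i else "scene"); print(env.get_obs()["force"].round(1))
cv2.imwrite("pics/side4.png",env.read_camera("side")[...,::-1])
crop("pics/side4.png","pics/s4.png",240,220,400,360,4)
E
```

```text
[-5.7 -0.6  2.4]
[-6.7  0.1  2.5]
[-6.4 -0.7  2.3]
[-6.4 -1.2  3. ]
[-6.1 -1.1  2.1]
[-7.  -0.6  3.6]
```

View pics/s4.png

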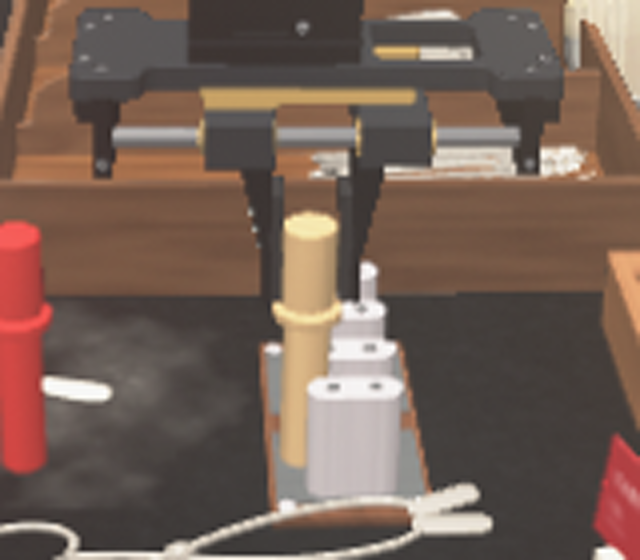

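The peg is pressed in at about 6.5 N and stops there. It leans slightly, foot toward the robot by about 0.07 rad. I'll back off, lift, and check the tilt.

jog_arm([
  {"x": 0, "y": -0.3, "z": 0, "ax": 0, "ay": 0, "az": 0},
  {"x": 0, "y": -1.0, "z": 0, "ax": 0, "ay": 0, "az": 0},
  {"x": 0, "y": -1.5, "z": 0, "ax": 0, "ay": 0, "az": 0},
  {"x": 0, "y": 0, "z": -4, "ax": 0, "ay": 0, "az": 0},
  {"x": 0, "y": 0, "z": -4, "ax": 0, "ay": 0, "az": 0},
], squeeze=50)

```text
time_s: 14.2
tool_pos: [0.4207, -0.3566, 0.1742]
tool_rot: [-179.9, -0.1, 90.0]
force: [0.8, -0.4, -0.5]
grip_width: 0.0229
grasp_force: 50.0
```

jog_arm([
  {"x": 2.8, "y": 4, "z": 0, "ax": 0, "ay": 0, "az": 0},
  {"x": 2.8, "y": 4, "z": 0, "ax": 0, "ay": 0, "az": 0},
  {"x": 2.8, "y": 4, "z": 0, "ax": 0, "ay": 0, "az": 0},
  {"x": 2.7, "y": 4, "z": 0, "ax": 0, "ay": 0, "az": 0},
  {"x": 0, "y": 0, "z": 0, "ax": 0, "ay": 0, "az": 0},
])

```text
time_s: 14.7
tool_pos: [0.5877, -0.238, 0.1745]
tool_rot: [179.7, -0.3, 90.7]
force: [-0.4, 1.6, -0.2]
grip_width: 0.023
grasp_force: 50.0
```

```bash
python3 - <<'E'
from h import *
import pickle
P={}
for n in("scene","side"):
    P[n]=env.camera_params(n);cv2.imwrite(f"pics/{n}5.png",env.read_camera(n)[...,::-1])
o=env.get_obs();print(o["tool_pos"],o["tool_rot"],o["time_s"],o["force"])
t=o["tool_pos"]
for n in P: 
    for z in (-.082,0,): print(n,proj(P[n],t+np.array([0,0,z])))
    print("hole",proj(P[n],(.624,-.247,.04)))
a=cv2.imread("pics/scene5.png")[150:280,370:470];b=cv2.imread("pics/side5.png")[170:320,330:460]
A=cv2.resize(a,None,fx=4,fy=4,interpolation=3);B=cv2.resize(b,None,fx=3,fy=3,interpolation=3)
im=np.zeros((520,790,3),np.uint8);im[:,:400]=A;im[:450,400:]=B;cv2.imwrite("pics/d5.png",im)
E
```

```text
[ 0.58293865 -0.24471793  0.17417133] [-1.79991171e+02 -4.41971149e-02  9.02145923e+01] 14.8 [ 0.39915617 -0.99980081 -1.4998035 ]
scene [399.9223319  224.08624033]
scene [404.55829716 194.64090621]
hole [404.82138073 230.9553924 ]
side [384.67622889 263.4341504 ]
side [387.67533441 222.93776877]
hole [404.00118134 288.1192766 ]
```

View pics/d5.png

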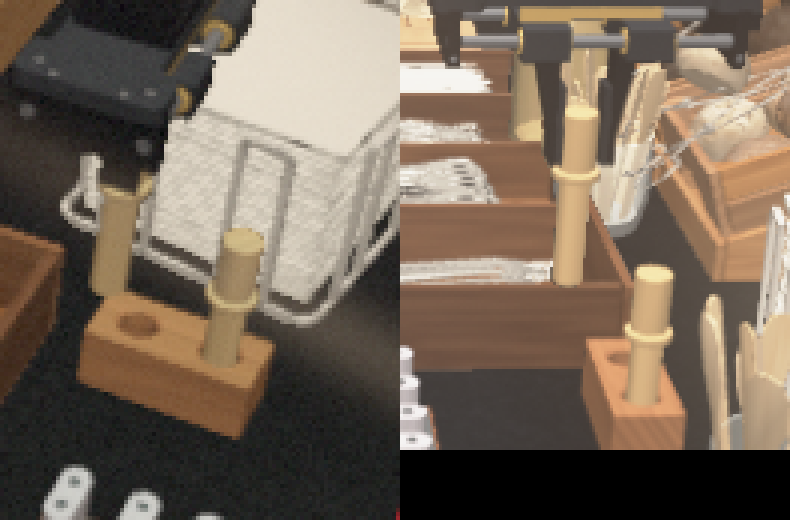

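The side view shows the peg upright again in the grip: its slope matches the projected vertical. I've used up my picture views, so I'll locate the hole in the wrist image by code.

```bash
cat > hole.py <<'E'
from h import *
def find(z=.04,g=(.6245,-.2475)):
    W=env.camera_params("wrist");im=env.read_camera("wrist");o=env.get_obs()
    cv2.imwrite("pics/w6.png",im[...,::-1])
    # rectify stand top plane to metric map, 0.5 mm/px
    n=160;xs=g[0]+(np.arange(n)-n/2)*.0005;ys=g[1]+(np.arange(n)-n/2)*.0005
    M=np.array([[proj(W,(x,y,z)) for x in xs] for y in ys],np.float32)
    t=cv2.remap(im,M[...,0],M[...,1],cv2.INTER_LINEAR)
    return o,t,xs,ys
E
python3 - <<'E'
from hole import *
o,t,xs,ys=find();print(o["tool_pos"],o["tool_rot"],o["time_s"])
g=cv2.GaussianBlur(t[...,0],(5,5),0)
print("cols x",xs[::8].round(3))
for i in range(0,160,6): print("%.4f"%ys[i],*("%3d"%v for v in g[i,::8]))
E
```

```text
[ 0.58185997 -0.24660714  0.17423732] [-1.79956038e+02  1.88484179e-02  9.00422809e+01] 14.85
cols x [0.584 0.588 0.592 0.596 0.6   0.604 0.608 0.612 0.616 0.62  0.624 0.629
 0.633 0.637 0.641 0.645 0.649 0.653 0.657 0.661]
-0.2875 209 209 209 209 129 165 168 179 170 127 123 123 164 177 179 171  78  51  49  49
-0.2845 216 215 210 158  88 167 168 179 179 171 156 163 188 178 180 171  76  50  49  49
-0.2815 202 158 119 105  71 166 170 179 178 178 173 175 190 179 179 172  80  51  47  49
-0.2785 115 112 114 100  70 166 177 179 178 177 173 175 189 179 180 173  78  53  51  48
-0.2755 120 116 115  87  69 165 178 178 178 178 173 175 190 180 179 174  82  52  51  49
-0.2725 119 116 114  77  68 165 177 178 177 178 173 174 190 180 179 174  83  51  51  49
-0.2695 119 115 114  66  68 163 177 178 177 178 173 174 189 180 179 175  82  53  50  49
-0.2665 119 114 114  59  68 163 177 178 177 178 174 174 190 180 179 176  83  53  52  50
-0.2635 119 114 113  55  66 161 177 177 181 178 173 173 189 180 179 177  84  51  50  51
-0.2605 118 113 113  52  65 161 176 178 181 177 172 171 190 180 179 177  86  52  50 
[... 799 characters left out ...]
2305  43  45  45  46  58 153 183 177 174 177 173 180 189 182 177 181  92  47  45  45
-0.2275  44  43  47  46  57 153 183 175 180 177 174 180 189 181 177 182  92  47  45  45
-0.2245  43  44  45  46  56 150 184 176 182 177 172 180 188 181 176 180  93  45  46  45
-0.2215  44  43  45  46  56 107 122 122 119 119 117 116 123 119 114 114  65  46  44  44
-0.2185  44  44  44  46  56  92  92  91  93  97  96  96  95  94  97  68  47  46  43  42
-0.2155  43  44  45  44  52  86  86  84  83  82  83  85  84  84  75  45  45  46  43  42
-0.2125  44  44  44  45  46  47  49  47  48  47  48  47  48  48  46  45  45  44  44  42
-0.2095  45  45  46  45  46  47  48  47  47  48  49  48  49  49  46  45  45  44  43  42
```

The hole comes out at about (0.6248, −0.2470). The wire basket lies close behind it in x, so I'll first turn the gripper about 42° so its body clears the basket, then move over the hole.

jog_arm([
  {"x": 0, "y": 0, "z": 0, "ax": 0, "ay": 0, "az": -8.5},
  {"x": 0, "y": 0, "z": 0, "ax": 0, "ay": 0, "az": -8.5},
  {"x": 0, "y": 0, "z": 0, "ax": 0, "ay": 0, "az": -8.5},
  {"x": 0, "y": 0, "z": 0, "ax": 0, "ay": 0, "az": -8.5},
  {"x": 0, "y": 0, "z": 0, "ax": 0, "ay": 0, "az": -8.5},
])

```text
time_s: 15.35
tool_pos: [0.5808, -0.2487, 0.1746]
tool_rot: [-179.9, 0.0, 132.7]
force: [-0.0, 0.1, -0.4]
grip_width: 0.0228
grasp_force: 50.0
```

jog_arm([
  {"x": -1.0, "y": 1.0, "z": 0, "ax": 0, "ay": 0, "az": 0},
  {"x": -1.0, "y": 1.0, "z": 0, "ax": 0, "ay": 0, "az": 0},
  {"x": -0.9, "y": 1.1, "z": 0, "ax": 0, "ay": 0, "az": 0},
  {"x": 0, "y": 0, "z": 0, "ax": 0, "ay": 0, "az": 0},
  {"x": 0, "y": 0, "z": 0, "ax": 0, "ay": 0, "az": 0},
])

```text
time_s: 15.85
tool_pos: [0.6237, -0.2482, 0.1743]
tool_rot: [-179.9, -0.0, 132.4]
force: [0.7, -0.2, -0.2]
grip_width: 0.0229
grasp_force: 50.0
```

jog_arm([
  {"x": 0, "y": 0, "z": 0, "ax": 0, "ay": 0, "az": 0},
  {"x": 0, "y": 0, "z": 0, "ax": 0, "ay": 0, "az": 0},
  {"x": 0, "y": 0, "z": 0, "ax": 0, "ay": 0, "az": 0},
  {"x": 0, "y": 0, "z": 0, "ax": 0, "ay": 0, "az": 0},
  {"x": 0, "y": 0, "z": 0, "ax": 0, "ay": 0, "az": 0},
])

```text
time_s: 16.35
tool_pos: [0.625, -0.2467, 0.1746]
tool_rot: [-180.0, 0.0, 132.5]
force: [-0.4, 0.8, -0.4]
grip_width: 0.0228
grasp_force: 50.0
```

jog_arm([
  {"x": 0, "y": 0, "z": 2, "ax": 0, "ay": 0, "az": 0},
  {"x": 0, "y": 0, "z": 2, "ax": 0, "ay": 0, "az": 0},
  {"x": 0, "y": 0, "z": 0.5, "ax": 0, "ay": 0, "az": 0},
  {"x": 0, "y": 0, "z": 0, "ax": 0, "ay": 0, "az": 0},
  {"x": 0, "y": 0, "z": 0, "ax": 0, "ay": 0, "az": 0},
])

```text
time_s: 16.85
tool_pos: [0.6257, -0.2468, 0.1305]
tool_rot: [180.0, 0.1, 132.5]
force: [0.2, 0.3, -0.9]
grip_width: 0.0227
grasp_force: 50.0
```

jog_arm([
  {"x": 0, "y": 0, "z": 0.3, "ax": 0, "ay": 0, "az": 0},
  {"x": 0, "y": 0, "z": 0.2, "ax": 0, "ay": 0, "az": 0},
  {"x": 0, "y": 0, "z": 0.2, "ax": 0, "ay": 0, "az": 0},
  {"x": 0, "y": 0, "z": 0.2, "ax": 0, "ay": 0, "az": 0},
  {"x": 0, "y": 0, "z": 0, "ax": 0, "ay": 0, "az": 0},
])

```text
time_s: 17.35
tool_pos: [0.6253, -0.2466, 0.1203]
tool_rot: [180.0, 0.0, 132.5]
force: [0.8, 0.3, -1.2]
grip_width: 0.0227
grasp_force: 50.0
```

jog_arm([
  {"x": 0, "y": 0, "z": 0.2, "ax": 0, "ay": 0, "az": 0},
  {"x": 0, "y": 0, "z": 0.2, "ax": 0, "ay": 0, "az": 0},
  {"x": 0, "y": 0, "z": 0.2, "ax": 0, "ay": 0, "az": 0},
  {"x": 0, "y": 0, "z": 0.2, "ax": 0, "ay": 0, "az": 0},
  {"x": 0, "y": 0, "z": 0, "ax": 0, "ay": 0, "az": 0},
])

```text
time_s: 17.85
tool_pos: [0.6252, -0.2466, 0.1122]
tool_rot: [180.0, -0.0, 132.5]
force: [1.8, -0.3, -1.6]
grip_width: 0.023
grasp_force: 50.0
```

jog_arm([
  {"x": -0.03, "y": 0.04, "z": 0.3, "ax": 0, "ay": 0, "az": 0},
  {"x": 0, "y": 0, "z": 0.3, "ax": 0, "ay": 0, "az": 0},
  {"x": 0, "y": 0, "z": 0.3, "ax": 0, "ay": 0, "az": 0},
  {"x": 0, "y": 0, "z": 0.3, "ax": 0, "ay": 0, "az": 0},
  {"x": 0, "y": 0, "z": 0, "ax": 0, "ay": 0, "az": 0},
])

```text
time_s: 18.35
tool_pos: [0.6254, -0.2466, 0.0998]
tool_rot: [-180.0, -0.0, 132.5]
force: [-0.1, 0.2, -1.9]
grip_width: 0.023
grasp_force: 50.0
```

jog_arm([
  {"x": 0, "y": 0, "z": 0.2, "ax": 0, "ay": 0, "az": 0},
  {"x": 0, "y": 0, "z": 0.2, "ax": 0, "ay": 0, "az": 0},
  {"x": 0, "y": 0, "z": 0.1, "ax": 0, "ay": 0, "az": 0},
  {"x": 0, "y": 0, "z": 0.1, "ax": 0, "ay": 0, "az": 0},
  {"x": 0, "y": 0, "z": 0, "ax": 0, "ay": 0, "az": 0},
])

```text
time_s: 18.85
tool_pos: [0.6255, -0.2467, 0.0944]
tool_rot: [-180.0, -0.0, 132.5]
force: [-0.1, 0.3, -1.5]
grip_width: 0.0228
grasp_force: 50.0
```

jog_arm([
  {"x": 0, "y": 0, "z": 0.1, "ax": 0, "ay": 0, "az": 0},
  {"x": 0, "y": 0, "z": 0.1, "ax": 0, "ay": 0, "az": 0},
  {"x": 0, "y": 0, "z": 0, "ax": 0, "ay": 0, "az": 0},
  {"x": 0, "y": 0, "z": 0, "ax": 0, "ay": 0, "az": 0},
  {"x": 0, "y": 0, "z": 0, "ax": 0, "ay": 0, "az": 0},
])

```text
time_s: 19.35
tool_pos: [0.6256, -0.2468, 0.0927]
tool_rot: [-180.0, 0.0, 132.5]
force: [-1.5, -0.4, -0.1]
grip_width: 0.0226
grasp_force: 50.0
```

jog_arm([
  {"x": 0, "y": 0, "z": 0, "ax": 0, "ay": 0, "az": 0},
  {"x": 0, "y": 0, "z": 0, "ax": 0, "ay": 0, "az": 0},
  {"x": 0, "y": 0, "z": 0, "ax": 0, "ay": 0, "az": 0},
  {"x": 0, "y": 0, "z": 0, "ax": 0, "ay": 0, "az": 0},
  {"x": 0, "y": 0, "z": 0, "ax": 0, "ay": 0, "az": 0},
], claw=0.3)

```text
time_s: 19.85
tool_pos: [0.6256, -0.2467, 0.0925]
tool_rot: [-180.0, -0.0, 132.5]
force: [0.1, -0.5, 0.2]
grip_width: 0.0532
grasp_force: 0.0
```

jog_arm([
  {"x": 0, "y": 0, "z": -0.5, "ax": 0, "ay": 0, "az": 0},
  {"x": 0, "y": 0, "z": -2, "ax": 0, "ay": 0, "az": 0},
  {"x": 0, "y": 0, "z": -3, "ax": 0, "ay": 0, "az": 0},
  {"x": 0, "y": 0, "z": -3, "ax": 0, "ay": 0, "az": 0},
  {"x": 0, "y": 0, "z": -3, "ax": 0, "ay": 0, "az": 0},
])

```text
time_s: 20.35
tool_pos: [0.6256, -0.2466, 0.2091]
tool_rot: [180.0, 0.0, 132.5]
force: [-0.2, -0.1, -1.0]
grip_width: 0.0567
grasp_force: 0.0
```

jog_arm([
  {"x": 0, "y": 0, "z": 0, "ax": 0, "ay": 0, "az": 0},
  {"x": 0, "y": 0, "z": 0, "ax": 0, "ay": 0, "az": 0},
  {"x": 0, "y": 0, "z": 0, "ax": 0, "ay": 0, "az": 0},
  {"x": 0, "y": 0, "z": 0, "ax": 0, "ay": 0, "az": 0},
  {"x": 0, "y": 0, "z": 0, "ax": 0, "ay": 0, "az": 0},
])

```text
time_s: 20.85
tool_pos: [0.625, -0.2466, 0.2063]
tool_rot: [-179.9, -0.1, 132.5]
force: [0.6, 0.8, -0.3]
grip_width: 0.0566
grasp_force: 0.0
```

```bash
python3 - <<'E'
from h import *
D=env.camera_params("side");im=env.read_camera("side");cv2.imwrite("pics/side7.png",im[...,::-1])
o=env.get_obs();print(o["tool_pos"],o["force"],o["grip_width"],o["time_s"])
# peg top rows: stored vs placed; compare patches of the stored peg's top with placed one by template matching
T=im[255:290,402:424]  # stored peg top (grip+collar)
r=cv2.matchTemplate(im[200:320,370:440],T,cv2.TM_CCOEFF_NORMED)
for k in range(3):
    _,v,_,p=cv2.minMaxLoc(r);print(v,(p[0]+370,p[1]+200)); r[max(0,p[1]-6):p[1]+7,max(0,p[0]-6):p[0]+7]=-1
f=proj(D,(.6248,-.297,.124));h=proj(D,(.6252,-.247,.124));print(f,h,h-f)
for z in (.114,.124,.134): print(proj(D,(.6252,-.247,z)))
E
```

```text
[ 0.62519423 -0.24657805  0.20656466] [-0.31517584  0.02730235 -0.30083282] 0.05655608396623244 20.9
1.0 (402, 255)
0.6694576144218445 (403, 264)
0.6670105457305908 (403, 275)
[414.07270682 259.69954174] [408.37447376 248.41057195] [ -5.69823306 -11.2889698 ]
[407.91860579 253.28447653]
[408.37447376 248.41057195]
[408.83243822 243.49600032]
```

```bash
python3 - <<'E'
import cv2,numpy as np
im=cv2.imread("pics/side7.png").astype(int)
print("cols",*range(396,424,2))
for y in range(236,278,2): print(y,*("%3d/%3d"%(im[y,x,2],im[y,x,0]) for x in range(396,424,2)))
E
```

```text
cols 396 398 400 402 404 406 408 410 412 414 416 418 420 422
236 211/166 209/166 206/165 234/196 221/176 206/164 199/183 175/160 119/106  82/ 65  82/ 65 132/ 79 135/ 79 136/ 80
238 207/165 209/166 201/169 230/218 211/166 207/169 199/183 141/126  87/ 72  82/ 66  83/ 66  93/ 71 134/ 79 136/ 81
240 196/153 207/163 219/194 227/214 206/163 215/185 209/193 125/111  83/ 66  83/ 67  83/ 67  83/ 67 120/ 82 135/ 80
242 163/ 94 205/163 215/196 225/211 210/175 224/213 145/130 105/ 91  81/ 65  83/ 67  83/ 66  83/ 67  83/ 66 134/ 81
244 159/ 85 215/195 216/197 214/195 173/158 135/123 127/114  82/ 66  82/ 66  83/ 67  84/ 67  84/ 67  85/ 68 111/ 79
246 160/ 86 165/ 95 138/125 138/125 138/124 142/122 112/ 94  82/ 66  82/ 66  83/ 67  84/ 67  84/ 68  84/ 67  84/ 67
248 118/ 71 161/ 86 136/120 189/136 245/173 245/172 245/172 244/168 171/109  82/ 66  83/ 67  83/ 66  83/ 66  84/ 67
250 117/ 70 161/ 87 164/ 91 206/127 244/174 245/176 245/176 245/174 245/173 133/ 91  83/ 66  83/ 66  84/ 67  85/ 68
252 116/ 70 140/ 79 170/ 90 180/111 200/123 229/144 238/157 234/151 209/128 125/ 85  83/ 66  83/ 66  82/ 66  84
[... 696 characters left out ...]
/ 66
266 123/ 72 135/ 81 227/143 189/116 211/128 209/127 185/114 205/125 214/130 213/130 211/128 189/117 152/ 98  83/ 66
268 114/ 69 132/ 79 244/170 227/141 212/129 205/125 187/115 206/125 214/130 214/130 208/127 185/115 142/ 92  83/ 66
270 122/ 72 126/ 76 210/128 241/163 242/163 242/165 192/117 207/126 213/130 213/129 205/125 184/114 126/ 86  83/ 67
272 117/ 69 118/ 69 127/ 76 190/116 201/123 202/123 194/119 208/127 213/130 212/129 201/123 182/113 101/ 75  84/ 68
274 118/ 69 119/ 70 130/ 78 205/125 203/124 200/123 198/121 209/126 213/130 210/128 200/123 180/112  91/ 70  83/ 66
276 122/ 72 122/ 72 131/ 82 207/125 204/124 196/120 201/123 209/127 212/129 209/127 197/121 176/110  83/ 67  83/ 67
```

The placed peg's top is level with the stored peg's, offset as expected for a fully seated peg.

```bash
python3 -c "
from cell import env
print(env.sign_off())"
```

```text
the job is handed in; nothing more can be done
None
```

The peg went right through the wide gap, stopped at the narrow gap (held at about 6.5 N, not the suggested 10 N, to stay well under the 18 N limit), and now stands released in the empty hole; the job was handed in at about 21 s, and no verdict was returned.

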